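# Close up a row of chocolate eggs in the packing tray

## Robot

A 7-joint arm with a two-finger parallel gripper is mounted at the origin on the work surface. World frame = base frame: x ahead of the robot, y to its left, z up, the work surface at z = 0. Lengths are in m, angles in rad, forces in N, time in s.
With the tool pointing down it reaches from about 0.425 to 0.95 m from the base axis. Payload 16.7 kg.
Tool frame: the origin (TCP) lies between the finger pads; the fingertips stand 8 mm ahead of it and the grasp point (between the pads) lies 11 mm behind it; z points along the fingers, y is the line along which they close (so a half turn about z gives the same grasp; the last joint's range is limited). The gripper opens to 94 mm and grips with 3 to 60 N. Pads are 16 mm wide; open, the fingers measure 119 mm over their backs; the gripper's body (75 mm by 177 mm) begins 78 mm behind the grasp point.
Start: joints at [0.991, 0.426, 0.074, 1.606, -0.034, 1.111, -0.067], TCP at [0.282, -0.613, 0.213] pointing down, gripper open.
Joint ranges: [-2.85, 2.85], [-0.5, 2.14], [-1.23, 1.37], [0.21, 2.46], [-1.02, 4.16], [0.16, 2.05], [-2.73, 2.73]. Speed limits (rad/s): [1.89, 1.89, 2.39, 2.39, 3.01, 3.01, 3.01].

## Interface

Orientations are given as a unit quaternion [x, y, z, w].
In Python, from bench import r gives the robot as it stands.
- The arm moves only by the tool servo_tool, never from a script. Its argument "motion" is a list of rows, each an object of numbers: "grip": the finger opening in mm, from 0 to 94; "tx", "ty", "tz": the shift along the tool's x, y, z in mm; "rx", "ry", "rz": the turn, a rotation vector about the tool's x, y, z in rad. A call has 1 to 8 rows; each row shifts and turns the commanded pose from where the row before left it, along the tool's axes as they then stand; what a row does not reach is not made up. A row lasts 1/8 s, in which the tool goes at most 62.5 mm and 10.7 degrees, less where a joint would pass 70% of its speed; a pose out of reach is approached as far as the arm can. A call with a gripper value outside its range is refused whole. The fingers move at their own pace and stop on an object; "newtons" is the grip in N (left out, the last holds). Time passes only in rows, so rows that do not move let the fingers close. It gives the time, the measured TCP pose, the force, the opening and the grip force at its end, in the units of the state.
- r.get_obs(): the state, without advancing time (a new reading comes with each control period).
- r.camera(name): name is "scene" or "top" or "wrist"; returns a dict with "frame" (420x560x3 uint8, red, green, blue), "intrinsics" (3x3 intrinsics, pixels), "extrinsics" (4x4, takes a point from camera to world coordinates). Camera axes: x right, y up, looking along -z (the intrinsics and any distortion apply to the point x, -y, -z); pixel columns grow to the right and rows downward; lengths in m; the calibration is good to about 2 mm. A picture is of the moment at which its call begins. There is no depth.
- r.job_done(): hands the job in; it is judged then, once.
The state is a dict: "clock": time; "joint_positions": joint angles; "joint_vel": joint speeds; "effort": joint torques, N m; "ee_pos": TCP position; "orientation": TCP orientation; "contact_force": force on the tool from outside, world axes, zero at the start; "torque": the same for the moment, N m; "width": finger opening in m; "gripper_force": force on a finger pad.
Only numpy, scipy, OpenCV 4.12 (cv2) and the standard library are available. Lean on these libraries where they do the work, as an engineer would, in place of code of your own. Each camera call takes 0.05 s, during which the arm holds its last target. There are 200 camera calls.

## Task

Hook the tray's sliding follower by its finger pocket and draw it back, then stand the gift carton upright on the tray floor between the chocolate eggs and the follower. Then slide the follower gently up by feel until the whole row (end board, two eggs, carton, follower) is closed up tight with no gaps and everything upright: the eggs are hand-made and differ in size, and they crack if squeezed hard. Leave the third egg, the can, the bowl and the spatula where they are.

Things in the scene. Friction and masses are not known exactly. Their poses are not given: they have to be found in the camera images.
- tray: Fixed wooden tray, 120 mm wide (its x), 410 long (its y). Origin on the underside, on the channel's centre line; y runs along the channel from the end board towards the follower. Floor 10 mm thick; channel 90 mm wide; side walls 15 mm thick, tops 45 mm above the table. End board 90 mm high, inner face at y = -200 mm; low rail (30 mm high) at y = +180 mm.
- end_face (a point): Centre of the inner face of the tray's end board, 40 mm above the table; axes as the tray's.
- follower (a joint): Slide of the follower along the tray, m: 0 = as near the end board as it goes (its face 150 mm from the end board), 0.120 = fully drawn back. It stays where it is left; it takes about 4 N to move it alone.
- follower_face (a point): Flat front face of the follower (towards the eggs), a pale wooden block in the channel 88 mm wide, 90 mm long, its top 95 mm above the table, with steel runners over the side walls; this point is at mid-width of the face, 40 mm above the table; axes as the tray's.
- pocket_mouth (a point): Centre of the mouth of the follower's finger pocket, at its top, 95 mm above the table. The pocket is open above, 60 mm wide (tray x) by 62 mm long (tray y), 71 mm deep, walls 14 mm thick; closed fingers go in and push its walls either way. It lies 45 mm behind the follower's face.
- egg_1: One of three hand-made dark chocolate eggs, domes with a flat foot and a small white flower on top. Each has its own size, 55 to 73 mm across and about as high, widest 12 to 40 mm up, about 0.2 kg, cracks above about 20 N. Two stand loose in the tray, one on the marble slab; which is where changes. Origin at the centre of its underside.
- egg_2: One of three hand-made dark chocolate eggs, domes with a flat foot and a small white flower on top. Each has its own size, 55 to 73 mm across and about as high, widest 12 to 40 mm up, about 0.2 kg, cracks above about 20 N. Two stand loose in the tray, one on the marble slab; which is where changes. Origin at the centre of its underside.
- egg_3: One of three hand-made dark chocolate eggs, domes with a flat foot and a small white flower on top. Each has its own size, 55 to 73 mm across and about as high, widest 12 to 40 mm up, about 0.2 kg, cracks above about 20 N. Two stand loose in the tray, one on the marble slab; which is where changes. Origin at the centre of its underside.
- carton: Closed upright white gift carton with a dark band, 60 x 60 mm and 95 mm high, about 0.25 kg, on the table beside the tray. Origin at the centre of its underside, x and y square to its sides, z up.
- slab: Bystander: fixed marble slab, 110 x 110 mm, 10 mm thick, under the third egg. Origin at the centre of its underside.
- can: Bystander: steel can, 70 mm across, 110 mm high, beyond the tray. Origin at the centre of its underside.
- bowl: Bystander: copper bowl, 120 mm across, 55 mm high. Origin at the centre of its underside.
- spatula: Bystander: spatula 260 mm long lying on the table beyond the tray. Origin under its middle.

How it is judged:
By the outcome, as a careful person would: the job done as asked, in the order asked, and still so for the second after the job is handed in, with the robot touching nothing.
It also fails if it takes over 67 s, if anything falls off the work surface, if the arm or the gripper's body presses on something with over 40 N, if the wrist force passes 120 N, or if a joint passes its speed limit or range.

## Working session

There is one attempt and no reset: what is moved stays moved. The work goes in short steps, Python scripts to look and compute and a tool call to move; the robot and the scene stay as the last step left them, time stands still between calls to the robot, and variables do not carry over. Pictures are saved under pics/ and viewed, at most 10 in all, crops included, and the job is handed in when it is done.

Besides the shell and the picture viewer there is one more tool, called after ">>>" by a JSON object that holds its "method" and its "body", one argument or row to a line. servo_tool: Moves the arm, as the interface text tells. Its arguments: {"type":"object","properties":{"motion":{"type":"array"},"newtons":{"type":"number"}},"required":["motion"]}

```bash
mkdir -p pics
cat > h.py <<'E'
import numpy as np,cv2
from bench import r
from scipy.spatial.transform import Rotation as R
def cam(n,save=None):
    c=r.camera(n)
    if save: cv2.imwrite('pics/'+save,cv2.cvtColor(np.ascontiguousarray(c['frame']),cv2.COLOR_RGB2BGR))
    return c
def ray(c,u,v):
    K=np.array(c['intrinsics']);T=np.array(c['extrinsics'])
    d=np.linalg.solve(K,[u,v,1.]);d=np.array([d[0],-d[1],-d[2]])
    return T[:3,3],T[:3,:3]@d
def onz(c,u,v,z):
    o,d=ray(c,u,v);return o+d*(z-o[2])/d[2]
def pix(c,p):
    K=np.array(c['intrinsics']);T=np.array(c['extrinsics'])
    q=T[:3,:3].T@(np.array(p)-T[:3,3]);q=K@np.array([q[0],-q[1],-q[2]]);return q[:2]/q[2]
def st():
    o=r.get_obs();print('t',o['clock'],'p',np.round(o['ee_pos'],4),'q',np.round(o['orientation'],4),'F',np.round(o['contact_force'],1),'w',o['width'],'g',o['gripper_force'])
    return o
E
python3 - <<'E'
from h import *
o=st();print(R.from_quat(o['orientation']).as_matrix().round(3),o.keys())
for n in('top','scene'):
    c=cam(n,n+'0.png');print(n,np.array(c['intrinsics']),np.array(c['extrinsics']).round(3),{k for k in c})
E
```

```text
t 0.0 p [ 0.2817 -0.6129  0.2128] q [ 9.769e-01  2.137e-01 -2.000e-04 -6.000e-04] F [ 0.2  0.3 -0.3] w 0.09401621344092781 g 0.0
[[ 0.909  0.418 -0.001]
 [ 0.418 -0.909  0.001]
 [-0.    -0.001 -1.   ]] dict_keys(['clock', 'joint_positions', 'joint_vel', 'effort', 'ee_pos', 'orientation', 'contact_force', 'torque', 'gripper_force', 'width'])
top [[464.30507111   0.         280.51131723]
 [  0.         464.30507111 210.69539374]
 [  0.           0.           1.        ]] [[-0.016  0.99  -0.141  0.424]
 [-1.    -0.014  0.01   0.027]
 [ 0.008  0.141  0.99   1.335]
 [ 0.     0.     0.     1.   ]] {'intrinsics', 'extrinsics', 'frame'}
scene [[535.80845421   0.         283.45166198]
 [  0.         535.80845421 211.37783168]
 [  0.           0.           1.        ]] [[ 0.757 -0.516  0.401  1.126]
 [ 0.653  0.579 -0.487 -0.628]
 [ 0.019  0.631  0.776  1.145]
 [ 0.     0.     0.     1.   ]] {'intrinsics', 'extrinsics', 'frame'}
```

View pics/top0.png

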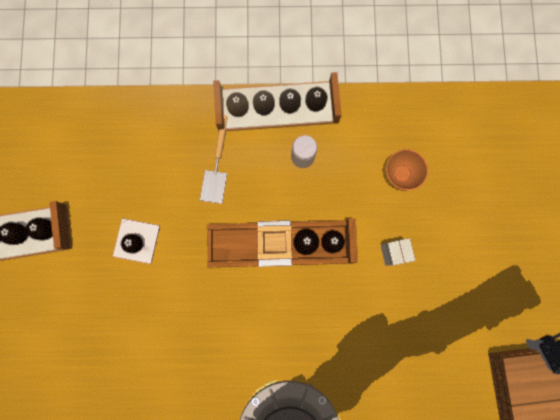

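View pics/scene0.png

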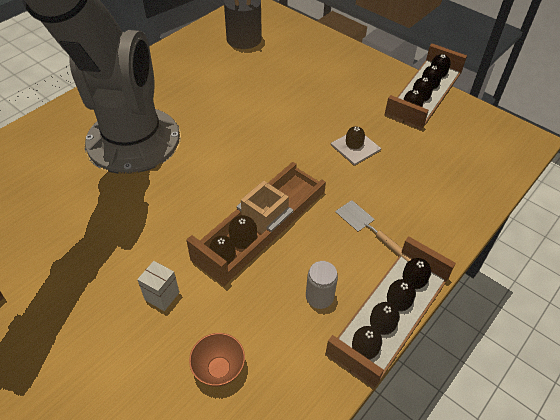

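The top view shows the tray at about (208–356, 220–268), with the end board on the right (world -y). The follower is at (275,243), the eggs at (307,241) and (334,241), and the carton at (402,252). Next, an enlarged crop.

Run:
```python
import cv2,numpy as np
a=cv2.imread('pics/top0.png')[212:276,200:420]
b=cv2.imread('pics/scene0.png')[150:320,130:340]
A=cv2.resize(a,None,fx=3.6,fy=3.6,interpolation=cv2.INTER_CUBIC)
B=cv2.resize(b,None,fx=2,fy=2,interpolation=cv2.INTER_CUBIC)
o=np.zeros((A.shape[0]+B.shape[0],800,3),np.uint8);o[:A.shape[0],:A.shape[1]]=A;o[A.shape[0]:,:B.shape[1]]=B
cv2.imwrite('pics/crop0.png',o);print(A.shape,o.shape)
```

```text
(230, 792, 3) (570, 800, 3)
```

View pics/crop0.png

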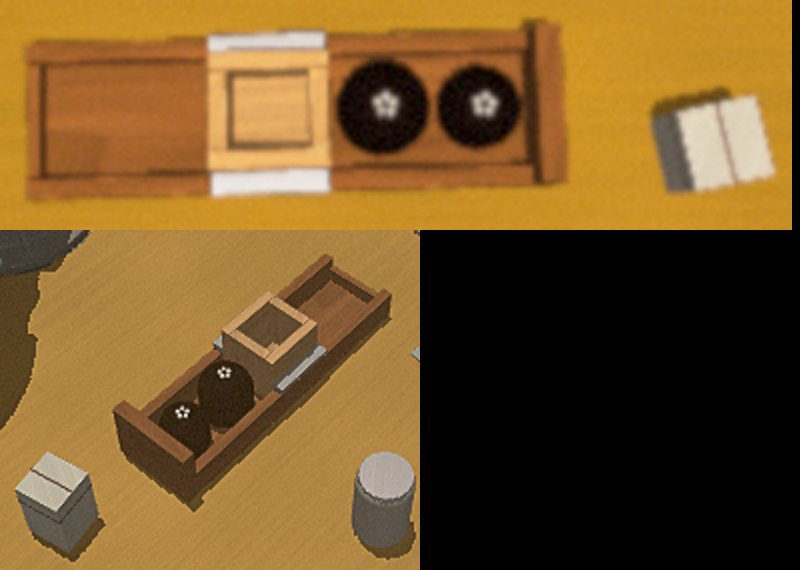

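The crop shows the follower's pale top at about (208–329, 50–170) in crop pixels, with the pocket at (228–313, 70–148). The carton's top corners are at about (677,106), (752,96), (775,178) and (693,191). I'll measure with masks.

Run:
```python
from h import *
c=cam('top');f=cv2.cvtColor(np.ascontiguousarray(c['frame']),cv2.COLOR_RGB2BGR)
s=4;x0,y0=200,212
a=cv2.resize(f[212:276,200:420],None,fx=s,fy=s,interpolation=cv2.INTER_CUBIC)
hsv=cv2.cvtColor(a,cv2.COLOR_BGR2HSV)
cv=lambda p:((p[0]+.5)/s+x0-.5,(p[1]+.5)/s+y0-.5)
def show(name,m,z,n=1,lo=0):
    cs,_=cv2.findContours(m.astype(np.uint8),cv2.RETR_EXTERNAL,cv2.CHAIN_APPROX_NONE)
    for k in sorted(cs,key=cv2.contourArea)[::-1][:n]:
        P=np.array([onz(c,*cv(p[0]),z)[:2] for p in k],np.float32)*1000
        (cx,cy),sz,an=cv2.minAreaRect(P);print(name,z,'c',round(cx,1),round(cy,1),'size',np.round(sz,1),'ang',round(an,1))
H,S,V=[hsv[...,i].astype(int) for i in range(3)]
X=np.arange(a.shape[1])[None]/s+x0
for q,(u,v) in {'pale':(265,252),'flo':(240,245),'table':(380,265),'cart':(395,250),'wall':(320,224),'pock':(275,243),'run':(275,222)}.items(): print(q,hsv[int((v-y0)*s),int((u-x0)*s)])
w=(S<60)&(V>170)
show('carton',w&(X>380),.095)
show('runner',w&(X<300),.05,2)
# flowers
show('flower',w&(X>295)&(X<345),.065,2)
show('eggs',(V<45)&(X>292)&(X<346),.03,2)
pale=(H>10)&(H<22)&(S<165)&(V>150)&(X<300)
show('pale',pale,.095)
for n,p in {'p0':(208,52),'p1':(327,49),'p2':(329,169),'p3':(209,170),'h0':(228,71),'h1':(313,69),'h2':(312,147),'h3':(229,149)}.items():
    print(n,(onz(c,200+p[0]/3.6-.4,212+p[1]/3.6-.4,.095)*1000).round(1))
for n,p,z in [('tl',(27,42),.045),('bl',(28,198),.045),('eb t',(528,22),.09),('eb b',(533,183),.09),('ebo t',(560,22),.09),('ebo b',(566,182),.09),('rail in t',(45,64),.03),('rail in b',(46,178),.03)]:
    print(n,(onz(c,200+p[0]/3.6-.4,212+p[1]/3.6-.4,z)*1000).round(1))
c=cam('scene')
for n,p,z in [('s carton l',(17,492),.095),('t',(47,453),.095),('r',(91,480),.095),('b',(60,510),.095),('fol t',(268,295),.095),('r',(317,323),.095),('b',(270,362),.095),('l',(222,330),.095),('fl1',(224,372),.07),('fl2',(183,411),.065)]:
    print(n,(onz(c,130+p[0]/2-.25,150+(p[1]-230)/2-.25,z)*1000).round(1))
```

```text
pale [ 16 143 123]
flo [ 13 187 179]
table [ 19 208 206]
cart [ 19  39 225]
wall [ 13 183 171]
pock [ 16 143 229]
run [ 14  40 212]
carton 0.095 c 486.8 -304.5 size [59.4 59.1] ang 11.0
runner 0.05 c 464.5 33.0 size [18.3 90.4] ang 0.6
runner 0.05 c 572.6 34.3 size [13.3 90. ] ang 0.7
flower 0.065 c 522.2 -56.7 size [15.5 10.6] ang 53.4
flower 0.065 c 521.0 -135.0 size [13.6  8. ] ang 14.2
eggs 0.03 c 520.8 -55.6 size [67.9 68.5] ang 43.8
eggs 0.03 c 520.4 -130.6 size [59.4 61.5] ang 36.8
pale 0.095 c 513.4 33.1 size [125.2  94.5] ang 0.4
p0 [559.6  77.4  95. ]
p1 [560.5 -11.3  95. ]
p2 [471.4 -11.2  95. ]
p3 [472.   77.5  95. ]
h0 [545.2  62.7  95. ]
h1 [545.7  -0.6  95. ]
h2 [487.8   1.1  95. ]
h3 [487.2  62.5  95. ]
tl [575.  219.8  45. ]
bl [454.7 218.2  45. ]
eb t [ 579.3 -163.    90. ]
eb b [ 458.9 -162.4   90. ]
ebo t [ 578.9 -187.1   90. ]
ebo b [ 459.3 -186.9   90. ]
rail in t [559.2 207.8  30. ]
rail in b [470.3 206.6  30. ]
s carton l [ 469.5 -341.9   95. ]
t [ 454.2 -284.6   95. ]
r [ 520.2 -275.6   95. ]
b [ 523.9 -325.2   95. ]
fol t [479.6  71.9  95. ]
r [559.5  77.9  95. ]
b [557.4 -10.4  95. ]
l [476.2 -12.4  95. ]
fl1 [511.1 -46.7  70. ]
fl2 [ 512.7 -122.4   65. ]
```

Both views agree. The tray's y axis is close to world +y (about 0.6° turned), the follower face is about 151 mm from the end board, and the pocket is at (516, 33). First I turn the tool square to the tray with the fingers closed.

>>> {"method": "servo_tool", "body": {
  "motion": [
    {"grip":0,"rz":-0.164},
    {"grip":0,"rz":-0.164},
    {"grip":0,"rz":-0.164},
    {"grip":0,"rz":-0.164},
    {"grip":0,"rz":-0.164},
    {"grip":0,"rz":-0.164},
    {"grip":0,"rz":-0.166},
    {"grip":0}
  ],
  "newtons": 20
}}

```text
$.motion[0]: bad value
```

>>> {"method": "servo_tool", "body": {
  "motion": [
    {"tx":40,"ty":14.5},
    {"tx":46,"ty":16.5},
    {"tx":46,"ty":16.5},
    {"tx":46,"ty":16.5},
    {"tx":46,"ty":16.5},
    {"tx":46,"ty":16.5},
    {"tx":46,"ty":16.5},
    {"tx":46,"ty":16.5}
  ]
}}

```text
$.motion[0]: bad value
```

>>> {"method": "servo_tool", "body": {
  "motion": [
    {"tx":46,"ty":16.5},
    {"tx":46,"ty":16.5},
    {"tx":46,"ty":16.5},
    {"tx":46,"ty":16.5},
    {"tx":46,"ty":16.5},
    {"tx":46,"ty":16.5},
    {},
    {}
  ]
}}

```text
$.motion[0]: bad value
```

>>> {"method": "servo_tool", "body": {
  "motion": [
    {"grip":0,"tx":0,"ty":0,"tz":0,"rx":0,"ry":0,"rz":-0.164},
    {"grip":0,"tx":0,"ty":0,"tz":0,"rx":0,"ry":0,"rz":-0.164},
    {"grip":0,"tx":0,"ty":0,"tz":0,"rx":0,"ry":0,"rz":-0.164},
    {"grip":0,"tx":0,"ty":0,"tz":0,"rx":0,"ry":0,"rz":-0.164},
    {"grip":0,"tx":0,"ty":0,"tz":0,"rx":0,"ry":0,"rz":-0.164},
    {"grip":0,"tx":0,"ty":0,"tz":0,"rx":0,"ry":0,"rz":-0.164},
    {"grip":0,"tx":0,"ty":0,"tz":0,"rx":0,"ry":0,"rz":-0.166},
    {"grip":0,"tx":0,"ty":0,"tz":0,"rx":0,"ry":0,"rz":0}
  ],
  "newtons": 20
}}

```text
clock: 1.2
ee_pos: [0.2816, -0.6133, 0.2133]
orientation: [0.704, 0.71, 0.0, -0.0]
contact_force: [0.1, -1.1, -1.0]
width: 0.0173
gripper_force: 0.0
```

>>> {"method": "servo_tool", "body": {
  "motion": [
    {"grip":0,"tx":40,"ty":15,"tz":0,"rx":0,"ry":0,"rz":0},
    {"grip":0,"tx":46,"ty":17,"tz":0,"rx":0,"ry":0,"rz":0},
    {"grip":0,"tx":46,"ty":17,"tz":0,"rx":0,"ry":0,"rz":0},
    {"grip":0,"tx":46,"ty":17,"tz":0,"rx":0,"ry":0,"rz":0},
    {"grip":0,"tx":46,"ty":17,"tz":0,"rx":0,"ry":0,"rz":0},
    {"grip":0,"tx":46,"ty":17,"tz":0,"rx":0,"ry":0,"rz":0},
    {"grip":0,"tx":46,"ty":17,"tz":0,"rx":0,"ry":0,"rz":0},
    {"grip":0,"tx":46,"ty":17,"tz":0,"rx":0,"ry":0,"rz":0}
  ]
}}

```text
clock: 2.2
ee_pos: [0.4126, -0.2485, 0.2137]
orientation: [0.705, 0.709, 0.0, 0.0]
contact_force: [0.5, -0.2, 0.5]
width: 0.0006
gripper_force: 0.0
```

>>> {"method": "servo_tool", "body": {
  "motion": [
    {"grip":0,"tx":46,"ty":17,"tz":0,"rx":0,"ry":0,"rz":0},
    {"grip":0,"tx":46,"ty":17,"tz":0,"rx":0,"ry":0,"rz":0},
    {"grip":0,"tx":46,"ty":17,"tz":0,"rx":0,"ry":0,"rz":0},
    {"grip":0,"tx":46,"ty":17,"tz":0,"rx":0,"ry":0,"rz":0},
    {"grip":0,"tx":46,"ty":17,"tz":0,"rx":0,"ry":0,"rz":0},
    {"grip":0,"tx":46,"ty":17,"tz":0,"rx":0,"ry":0,"rz":0},
    {"grip":0,"tx":0,"ty":0,"tz":0,"rx":0,"ry":0,"rz":0},
    {"grip":0,"tx":0,"ty":0,"tz":0,"rx":0,"ry":0,"rz":0}
  ]
}}

```text
clock: 3.2
ee_pos: [0.5113, 0.0267, 0.2133]
orientation: [0.705, 0.71, -0.0, -0.0]
contact_force: [-0.2, -1.2, 0.3]
width: 0.0003
gripper_force: 0.0
```

Run:
```python
from h import *
o=st();c=cam('wrist','w1.png');print(np.array(c['extrinsics']).round(3))
print('pocket centre px',pix(c,[.516,.033,.095]), 'tip',pix(c,np.array(o['ee_pos'])-[0,0,.008]))
```

```text
t 3.2 p [0.5113 0.0267 0.2133] q [ 7.045e-01  7.097e-01 -2.000e-04 -1.000e-04] F [-0.2 -1.2  0.3] w 0.0003484513347680079 g 0.0
[[ 1.    -0.007 -0.001  0.51 ]
 [ 0.008  0.971  0.241  0.095]
 [-0.001 -0.241  0.971  0.384]
 [ 0.     0.     0.     1.   ]]
pocket centre px [289.32402014 196.65823672] tip [284.71170389 245.80553447]
```

View pics/w1.png

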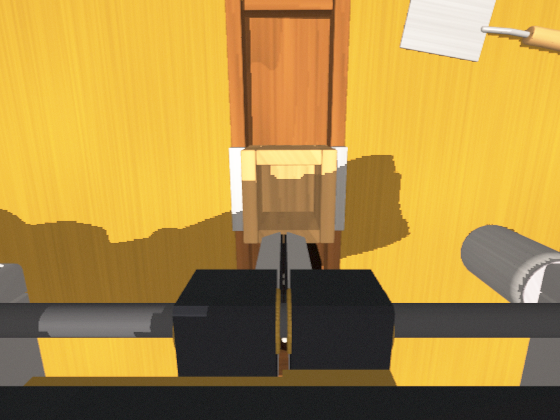

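The wrist view shows the pocket opening centred at about (289,190), close to the predicted (289,197). Going in.

>>> {"method": "servo_tool", "body": {
  "motion": [
    {"grip":0,"tx":3,"ty":2.5,"tz":20,"rx":0,"ry":0,"rz":0},
    {"grip":0,"tx":3,"ty":2.5,"tz":35,"rx":0,"ry":0,"rz":0},
    {"grip":0,"tx":0,"ty":0,"tz":35,"rx":0,"ry":0,"rz":0},
    {"grip":0,"tx":0,"ty":0,"tz":30,"rx":0,"ry":0,"rz":0},
    {"grip":0,"tx":0,"ty":0,"tz":20,"rx":0,"ry":0,"rz":0},
    {"grip":0,"tx":0,"ty":0,"tz":20,"rx":0,"ry":0,"rz":0},
    {"grip":0,"tx":6,"ty":0,"tz":0,"rx":0,"ry":0,"rz":0},
    {"grip":0,"tx":6,"ty":0,"tz":0,"rx":0,"ry":0,"rz":0}
  ]
}}

```text
clock: 4.25
ee_pos: [0.5166, 0.045, 0.0543]
orientation: [0.704, 0.71, 0.0, 0.0]
contact_force: [0.3, -0.5, -0.9]
width: 0.0008
gripper_force: 0.0
```

>>> {"method": "servo_tool", "body": {
  "motion": [
    {"grip":0,"tx":4,"ty":0,"tz":0,"rx":0,"ry":0,"rz":0},
    {"grip":0,"tx":4,"ty":0,"tz":0,"rx":0,"ry":0,"rz":0},
    {"grip":0,"tx":4,"ty":0,"tz":0,"rx":0,"ry":0,"rz":0},
    {"grip":0,"tx":5,"ty":0,"tz":0,"rx":0,"ry":0,"rz":0},
    {"grip":0,"tx":6,"ty":0,"tz":0,"rx":0,"ry":0,"rz":0},
    {"grip":0,"tx":8,"ty":0,"tz":0,"rx":0,"ry":0,"rz":0},
    {"grip":0,"tx":8,"ty":0,"tz":0,"rx":0,"ry":0,"rz":0},
    {"grip":0,"tx":8,"ty":0,"tz":0,"rx":0,"ry":0,"rz":0}
  ]
}}

```text
clock: 5.25
ee_pos: [0.5159, 0.0927, 0.0535]
orientation: [0.704, 0.711, 0.0, -0.0]
contact_force: [1.2, -4.0, 2.4]
width: 0.0005
gripper_force: 2.1
```

>>> {"method": "servo_tool", "body": {
  "motion": [
    {"grip":0,"tx":10,"ty":0,"tz":0,"rx":0,"ry":0,"rz":0},
    {"grip":0,"tx":12,"ty":0,"tz":0,"rx":0,"ry":0,"rz":0},
    {"grip":0,"tx":12,"ty":0,"tz":0,"rx":0,"ry":0,"rz":0},
    {"grip":0,"tx":12,"ty":0,"tz":0,"rx":0,"ry":0,"rz":0},
    {"grip":0,"tx":12,"ty":0,"tz":0,"rx":0,"ry":0,"rz":0},
    {"grip":0,"tx":8,"ty":0,"tz":0,"rx":0,"ry":0,"rz":0},
    {"grip":0,"tx":4,"ty":0,"tz":0,"rx":0,"ry":0,"rz":0},
    {"grip":0,"tx":0,"ty":0,"tz":0,"rx":0,"ry":0,"rz":0}
  ]
}}

```text
clock: 6.25
ee_pos: [0.515, 0.1627, 0.0534]
orientation: [0.703, 0.711, 0.0, -0.0]
contact_force: [-0.6, -0.4, 0.1]
width: 0.0005
gripper_force: 0.0
```

The follower is drawn back. Now up and over to the carton.

>>> {"method": "servo_tool", "body": {
  "motion": [
    {"grip":0,"tx":-6,"ty":0,"tz":0,"rx":0,"ry":0,"rz":0},
    {"grip":0,"tx":-2,"ty":0,"tz":-20,"rx":0,"ry":0,"rz":0},
    {"grip":0,"tx":0,"ty":0,"tz":-45,"rx":0,"ry":0,"rz":0},
    {"grip":94,"tx":0,"ty":0,"tz":-45,"rx":0,"ry":0,"rz":0},
    {"grip":94,"tx":-24,"ty":-3,"tz":-40,"rx":0,"ry":0,"rz":0},
    {"grip":94,"tx":-46,"ty":-3,"tz":0,"rx":0,"ry":0,"rz":0},
    {"grip":94,"tx":-46,"ty":-3,"tz":0,"rx":0,"ry":0,"rz":0},
    {"grip":94,"tx":-46,"ty":-3,"tz":0,"rx":0,"ry":0,"rz":0}
  ]
}}

```text
clock: 7.25
ee_pos: [0.5046, -0.0095, 0.2051]
orientation: [0.704, 0.711, 0.001, 0.001]
contact_force: [1.1, 0.3, -0.1]
width: 0.0471
gripper_force: 0.0
```

>>> {"method": "servo_tool", "body": {
  "motion": [
    {"grip":94,"tx":-46,"ty":-3,"tz":0,"rx":0,"ry":0,"rz":0},
    {"grip":94,"tx":-46,"ty":-3,"tz":0,"rx":0,"ry":0,"rz":0},
    {"grip":94,"tx":-46,"ty":-3,"tz":0,"rx":0,"ry":0,"rz":0},
    {"grip":94,"tx":-46,"ty":-3,"tz":0,"rx":0,"ry":0,"rz":0},
    {"grip":94,"tx":-46,"ty":-4,"tz":0,"rx":0,"ry":0,"rz":0},
    {"grip":94,"tx":-40,"ty":-4,"tz":0,"rx":0,"ry":0,"rz":0},
    {"grip":94,"tx":-24,"ty":-4,"tz":0,"rx":0,"ry":0,"rz":-0.09},
    {"grip":94,"tx":0,"ty":0,"tz":0,"rx":0,"ry":0,"rz":-0.09}
  ]
}}

```text
clock: 8.25
ee_pos: [0.483, -0.3044, 0.2047]
orientation: [0.637, 0.771, 0.0, 0.0]
contact_force: [0.0, 0.2, 0.2]
width: 0.0941
gripper_force: 0.0
```

Run:
```python
from h import *
o=st();c=cam('wrist','w2.png')
f=cv2.cvtColor(np.ascontiguousarray(c['frame']),cv2.COLOR_RGB2HSV)
m=((f[...,1]<60)&(f[...,2]>165)).astype(np.uint8);m[300:]=0
cs,_=cv2.findContours(m,cv2.RETR_EXTERNAL,cv2.CHAIN_APPROX_NONE)
for k in sorted(cs,key=cv2.contourArea)[::-1][:3]:
    P=np.array([onz(c,*p[0],.095)[:2] for p in k],np.float32)*1000
    print(cv2.boundingRect(k),[np.round(x,1) for x in cv2.minAreaRect(P)])
c=cam('top','t2.png')
print('pred',pix(c,[.516,.145,.095]))
```

```text
t 8.25 p [ 0.483  -0.3044  0.2047] q [6.369e-01 7.709e-01 2.000e-04 4.000e-04] F [0.  0.2 0.2] w 0.09409122078597747 g 0.0
(352, 1, 22, 23) [array([ 514. , -137.9]), array([16.7, 15.6]), np.float64(10.9)]
(291, 177, 27, 19) [array([ 497.3, -282.7]), array([ 1.8, 28.7]), np.float64(67.1)]
(280, 186, 15, 11) [array([ 482.8, -290.8]), array([ 1.3, 15.6]), np.float64(66.8)]
pred [232.20795393 242.65950253]
```

View pics/w2.png

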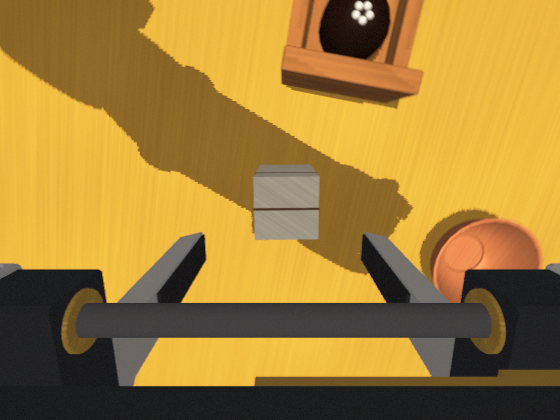

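The carton's top in the wrist view has corners at about (253,176), (319,175), (319,239) and (255,240), so it is square to the tool.

Run:
```python
from h import *
c=cam('wrist');P=np.array([onz(c,*p,.095)*1000 for p in [(253,176),(319,175),(319,239),(255,240)]]);print(P.round(1),P.mean(0).round(1))
o=st();M=R.from_quat(o['orientation']).as_matrix();print(M.round(3));m=P.mean(0)/1000-o['ee_pos'];print('tool delta',(M.T@m*1000).round(1))
# tray from t2
c=cam('top');f=cv2.cvtColor(np.ascontiguousarray(c['frame']),cv2.COLOR_RGB2HSV)
m=((f[...,1]<60)&(f[...,2]>165)).astype(np.uint8);m[:212]=0;m[276:]=0;m[:,:200]=0;m[:,350:]=0
cs,_=cv2.findContours(m,cv2.RETR_EXTERNAL,cv2.CHAIN_APPROX_NONE)
for k in sorted(cs,key=cv2.contourArea)[::-1][:4]:
    print([np.round(x,1) for x in cv2.minAreaRect(np.array([onz(c,*p[0],.05)[:2] for p in k],np.float32)*1000)])
```

```text
[[ 451.1 -281.2   95. ]
 [ 508.6 -269.2   95. ]
 [ 521.7 -328.    95. ]
 [ 463.  -340.3   95. ]] [ 486.1 -304.7   95. ]
t 8.4 p [ 0.4837 -0.3023  0.2046] q [6.375e-01 7.704e-01 4.000e-04 4.000e-04] F [ 0.2  0.1 -0.7] w 0.09406836088435196 g 0.0
[[-0.187  0.982  0.001]
 [ 0.982  0.187  0.   ]
 [-0.     0.001 -1.   ]]
tool delta [ -2.8   1.8 109.6]
[array([463.2, 141.7]), array([88. , 16.4]), np.float64(89.6)]
[array([571.2, 142.9]), array([86.3, 11.2]), np.float64(89.2)]
[array([523.2, -56.4]), array([14.9, 12.3]), np.float64(70.7)]
[array([ 521.8, -133.5]), array([14. , 13.2]), np.float64(70.6)]
```

>>> {"method": "servo_tool", "body": {
  "motion": [
    {"grip":94,"tx":-3,"ty":2,"tz":20,"rx":0,"ry":0,"rz":0},
    {"grip":94,"tx":0,"ty":0,"tz":30,"rx":0,"ry":0,"rz":0},
    {"grip":94,"tx":0,"ty":0,"tz":35,"rx":0,"ry":0,"rz":0},
    {"grip":94,"tx":0,"ty":0,"tz":35,"rx":0,"ry":0,"rz":0},
    {"grip":94,"tx":0,"ty":0,"tz":20,"rx":0,"ry":0,"rz":0},
    {"grip":94,"tx":0,"ty":0,"tz":0,"rx":0,"ry":0,"rz":0},
    {"grip":50,"tx":0,"ty":0,"tz":0,"rx":0,"ry":0,"rz":0},
    {"grip":50,"tx":0,"ty":0,"tz":0,"rx":0,"ry":0,"rz":0}
  ],
  "newtons": 25
}}

```text
clock: 9.45
ee_pos: [0.4868, -0.3051, 0.0644]
orientation: [0.637, 0.771, 0.0, 0.001]
contact_force: [-0.8, 0.3, -0.5]
width: 0.0774
gripper_force: 0.0
```

>>> {"method": "servo_tool", "body": {
  "motion": [
    {"grip":50,"tx":0,"ty":0,"tz":0,"rx":0,"ry":0,"rz":0},
    {"grip":50,"tx":0,"ty":0,"tz":0,"rx":0,"ry":0,"rz":0},
    {"grip":50,"tx":0,"ty":0,"tz":0,"rx":0,"ry":0,"rz":0},
    {"grip":50,"tx":0,"ty":0,"tz":0,"rx":0,"ry":0,"rz":0}
  ]
}}

```text
clock: 9.95
ee_pos: [0.4865, -0.305, 0.064]
orientation: [0.637, 0.771, -0.0, 0.0]
contact_force: [-1.4, -0.0, 6.6]
width: 0.0599
gripper_force: 25.0
```

>>> {"method": "servo_tool", "body": {
  "motion": [
    {"grip":50,"tx":0,"ty":0,"tz":-10,"rx":0,"ry":0,"rz":0},
    {"grip":50,"tx":0,"ty":0,"tz":-25,"rx":0,"ry":0,"rz":0},
    {"grip":50,"tx":0,"ty":0,"tz":-35,"rx":0,"ry":0,"rz":0},
    {"grip":50,"tx":0,"ty":0,"tz":-40,"rx":0,"ry":0,"rz":0.06},
    {"grip":50,"tx":0,"ty":0,"tz":-30,"rx":0,"ry":0,"rz":0.06},
    {"grip":50,"tx":0,"ty":0,"tz":-10,"rx":0,"ry":0,"rz":0.06},
    {"grip":50,"tx":10,"ty":1,"tz":0,"rx":0,"ry":0,"rz":0},
    {"grip":50,"tx":20,"ty":2,"tz":0,"rx":0,"ry":0,"rz":0}
  ]
}}

```text
clock: 10.95
ee_pos: [0.4886, -0.2738, 0.2129]
orientation: [0.703, 0.711, -0.0, -0.001]
contact_force: [0.5, 0.8, -2.2]
width: 0.0596
gripper_force: 25.0
```

>>> {"method": "servo_tool", "body": {
  "motion": [
    {"grip":50,"tx":35,"ty":4,"tz":0,"rx":0,"ry":0,"rz":0},
    {"grip":50,"tx":45,"ty":5,"tz":0,"rx":0,"ry":0,"rz":0},
    {"grip":50,"tx":50,"ty":5,"tz":0,"rx":0,"ry":0,"rz":0},
    {"grip":50,"tx":50,"ty":5,"tz":0,"rx":0,"ry":0,"rz":0},
    {"grip":50,"tx":50,"ty":5,"tz":0,"rx":0,"ry":0,"rz":0},
    {"grip":50,"tx":40,"ty":4,"tz":0,"rx":0,"ry":0,"rz":0},
    {"grip":50,"tx":25,"ty":3,"tz":0,"rx":0,"ry":0,"rz":0},
    {"grip":50,"tx":5,"ty":0,"tz":0,"rx":0,"ry":0,"rz":0}
  ]
}}

```text
clock: 11.95
ee_pos: [0.5161, 0.0284, 0.213]
orientation: [0.702, 0.712, -0.0, -0.001]
contact_force: [0.5, -0.9, -2.5]
width: 0.0597
gripper_force: 25.0
```

Run:
```python
from h import *
o=st();print(R.from_quat(o['orientation']).as_matrix().round(3))
a=cam('wrist')['frame'];b=cam('scene')['frame']
b=cv2.resize(b[110:260,180:380],None,fx=2.4,fy=2.4)
im=np.zeros((420,800,3),np.uint8);im[:315,:420]=cv2.resize(np.ascontiguousarray(a),(420,315));im[:b.shape[0],420:420+min(380,b.shape[1])]=b[:,:380]
cv2.imwrite('pics/m3.png',im[...,::-1])
```

```text
t 11.95 p [0.5161 0.0284 0.213 ] q [ 7.019e-01  7.123e-01 -1.000e-04 -6.000e-04] F [ 0.5 -0.9 -2.5] w 0.059743498651463896 g 24.999199211597443
[[-0.015  1.    -0.001]
 [ 1.     0.015  0.001]
 [ 0.001 -0.001 -1.   ]]
```

View pics/m3.png

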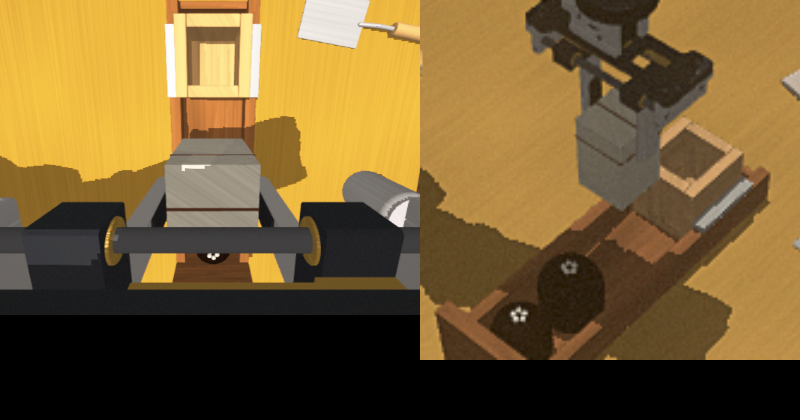

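The carton hangs upright over the gap between the egg and the follower. Lowering it.

>>> {"method": "servo_tool", "body": {
  "motion": [
    {"grip":50,"tx":-3,"ty":1,"tz":15,"rx":0,"ry":0,"rz":0},
    {"grip":50,"tx":0,"ty":0,"tz":25,"rx":0,"ry":0,"rz":0},
    {"grip":50,"tx":0,"ty":0,"tz":25,"rx":0,"ry":0,"rz":0},
    {"grip":50,"tx":0,"ty":0,"tz":25,"rx":0,"ry":0,"rz":0},
    {"grip":50,"tx":0,"ty":0,"tz":20,"rx":0,"ry":0,"rz":0},
    {"grip":50,"tx":0,"ty":0,"tz":15,"rx":0,"ry":0,"rz":0},
    {"grip":50,"tx":0,"ty":0,"tz":8,"rx":0,"ry":0,"rz":0},
    {"grip":50,"tx":0,"ty":0,"tz":1,"rx":0,"ry":0,"rz":0}
  ]
}}

```text
clock: 13.05
ee_pos: [0.5179, 0.0223, 0.0792]
orientation: [0.704, 0.711, -0.0, -0.0]
contact_force: [0.0, 0.4, -2.8]
width: 0.0597
gripper_force: 25.0
```

>>> {"method": "servo_tool", "body": {
  "motion": [
    {"grip":50,"tx":0,"ty":0,"tz":1,"rx":0,"ry":0,"rz":0},
    {"grip":50,"tx":0,"ty":0,"tz":1,"rx":0,"ry":0,"rz":0},
    {"grip":50,"tx":0,"ty":0,"tz":1,"rx":0,"ry":0,"rz":0},
    {"grip":50,"tx":0,"ty":0,"tz":0.5,"rx":0,"ry":0,"rz":0},
    {"grip":50,"tx":0,"ty":0,"tz":0,"rx":0,"ry":0,"rz":0}
  ]
}}

```text
clock: 13.68
ee_pos: [0.5181, 0.0225, 0.076]
orientation: [0.704, 0.711, 0.0, 0.0]
contact_force: [-0.3, -0.0, -2.4]
width: 0.0599
gripper_force: 25.0
```

>>> {"method": "servo_tool", "body": {
  "motion": [
    {"grip":50,"tx":0,"ty":0,"tz":1,"rx":0,"ry":0,"rz":0},
    {"grip":50,"tx":0,"ty":0,"tz":0.5,"rx":0,"ry":0,"rz":0},
    {"grip":50,"tx":0,"ty":0,"tz":0.5,"rx":0,"ry":0,"rz":0},
    {"grip":50,"tx":0,"ty":0,"tz":0,"rx":0,"ry":0,"rz":0}
  ]
}}

```text
clock: 14.18
ee_pos: [0.518, 0.0225, 0.074]
orientation: [0.704, 0.711, 0.0, -0.0]
contact_force: [0.1, -0.3, -1.7]
width: 0.0599
gripper_force: 25.0
```

>>> {"method": "servo_tool", "body": {
  "motion": [
    {"grip":50,"tx":0,"ty":0,"tz":0.5,"rx":0,"ry":0,"rz":0},
    {"grip":50,"tx":0,"ty":0,"tz":0.3,"rx":0,"ry":0,"rz":0},
    {"grip":50,"tx":0,"ty":0,"tz":0,"rx":0,"ry":0,"rz":0}
  ]
}}

```text
clock: 14.55
ee_pos: [0.5181, 0.0225, 0.0739]
orientation: [0.704, 0.711, -0.0, 0.0]
contact_force: [-5.8, -0.5, 14.4]
width: 0.0602
gripper_force: 25.0
```

It's on the floor. Release and lift, then close the fingers.

>>> {"method": "servo_tool", "body": {
  "motion": [
    {"grip":66,"tx":0,"ty":0,"tz":-0.5,"rx":0,"ry":0,"rz":0},
    {"grip":78,"tx":0,"ty":0,"tz":0,"rx":0,"ry":0,"rz":0},
    {"grip":85,"tx":0,"ty":0,"tz":0,"rx":0,"ry":0,"rz":0},
    {"grip":85,"tx":0,"ty":0,"tz":-10,"rx":0,"ry":0,"rz":0},
    {"grip":85,"tx":0,"ty":0,"tz":-30,"rx":0,"ry":0,"rz":0},
    {"grip":85,"tx":0,"ty":0,"tz":-45,"rx":0,"ry":0,"rz":0},
    {"grip":85,"tx":0,"ty":0,"tz":-45,"rx":0,"ry":0,"rz":0},
    {"grip":0,"tx":0,"ty":0,"tz":0,"rx":0,"ry":0,"rz":0}
  ]
}}

```text
clock: 15.55
ee_pos: [0.5198, 0.0228, 0.2075]
orientation: [0.704, 0.711, 0.002, 0.002]
contact_force: [-0.1, 1.1, 0.3]
width: 0.0783
gripper_force: 0.0
```

>>> {"method": "servo_tool", "body": {
  "motion": [
    {"grip":0,"tx":20,"ty":0,"tz":0,"rx":0,"ry":0,"rz":0},
    {"grip":0,"tx":35,"ty":0,"tz":0,"rx":0,"ry":0,"rz":0},
    {"grip":0,"tx":35,"ty":0,"tz":0,"rx":0,"ry":0,"rz":0},
    {"grip":0,"tx":25,"ty":0,"tz":0,"rx":0,"ry":0,"rz":0},
    {"grip":0,"tx":5,"ty":0,"tz":0,"rx":0,"ry":0,"rz":0},
    {"grip":0,"tx":0,"ty":0,"tz":0,"rx":0,"ry":0,"rz":0},
    {"grip":0,"tx":0,"ty":0,"tz":0,"rx":0,"ry":0,"rz":0},
    {"grip":0,"tx":0,"ty":0,"tz":0,"rx":0,"ry":0,"rz":0}
  ]
}}

```text
clock: 16.55
ee_pos: [0.517, 0.1416, 0.2037]
orientation: [0.704, 0.71, -0.0, 0.0]
contact_force: [-0.4, 0.2, 0.4]
width: 0.001
gripper_force: 0.0
```

Run:
```python
from h import *
o=st()
a=cam('top')['frame'][205:280,195:365];b=cam('scene')['frame'][150:300,180:340]
a=cv2.resize(np.ascontiguousarray(a),None,fx=3,fy=3,interpolation=cv2.INTER_CUBIC);b=cv2.resize(np.ascontiguousarray(b),None,fx=2.3,fy=2.3,interpolation=cv2.INTER_CUBIC)
im=np.zeros((590,560,3),np.uint8);im[:225,:510]=a;im[230:230+b.shape[0],:b.shape[1]]=b
cv2.imwrite('pics/m4.png',im[...,::-1])
```

```text
t 16.55 p [0.517  0.1416 0.2037] q [ 7.040e-01  7.102e-01 -1.000e-04  1.000e-04] F [-0.4  0.2  0.4] w 0.0009829775929952286 g 0.0
```

View pics/m4.png

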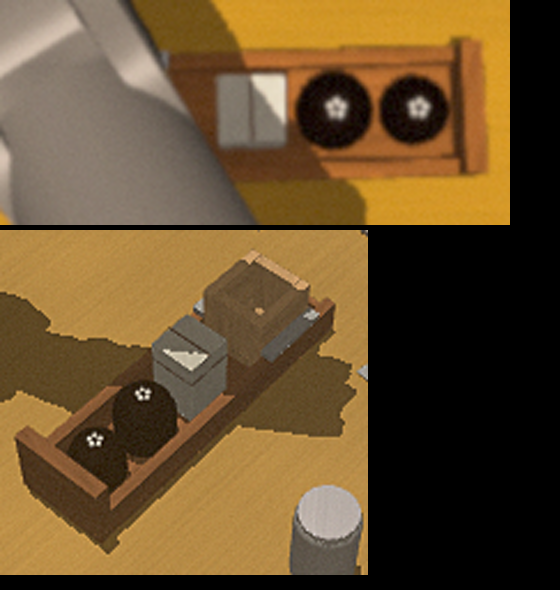

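The carton stands upright and square between the egg at crop (335,108) and the follower. Fingers into the pocket now.

>>> {"method": "servo_tool", "body": {
  "motion": [
    {"grip":0,"tx":0,"ty":-1,"tz":20,"rx":0,"ry":0,"rz":0},
    {"grip":0,"tx":0,"ty":0,"tz":30,"rx":0,"ry":0,"rz":0},
    {"grip":0,"tx":0,"ty":0,"tz":30,"rx":0,"ry":0,"rz":0},
    {"grip":0,"tx":0,"ty":0,"tz":30,"rx":0,"ry":0,"rz":0},
    {"grip":0,"tx":0,"ty":0,"tz":25,"rx":0,"ry":0,"rz":0},
    {"grip":0,"tx":0,"ty":0,"tz":15,"rx":0,"ry":0,"rz":0},
    {"grip":0,"tx":-6,"ty":0,"tz":0,"rx":0,"ry":0,"rz":0},
    {"grip":0,"tx":-6,"ty":0,"tz":0,"rx":0,"ry":0,"rz":0}
  ]
}}

```text
clock: 17.65
ee_pos: [0.5165, 0.1301, 0.0545]
orientation: [0.704, 0.711, 0.0, 0.0]
contact_force: [0.7, 0.6, -0.2]
width: 0.0004
gripper_force: 0.0
```

>>> {"method": "servo_tool", "body": {
  "motion": [
    {"grip":0,"tx":-4,"ty":0,"tz":0,"rx":0,"ry":0,"rz":0},
    {"grip":0,"tx":-4,"ty":0,"tz":0,"rx":0,"ry":0,"rz":0},
    {"grip":0,"tx":-4,"ty":0,"tz":0,"rx":0,"ry":0,"rz":0},
    {"grip":0,"tx":-4,"ty":0,"tz":0,"rx":0,"ry":0,"rz":0},
    {"grip":0,"tx":-4,"ty":0,"tz":0,"rx":0,"ry":0,"rz":0},
    {"grip":0,"tx":-4,"ty":0,"tz":0,"rx":0,"ry":0,"rz":0},
    {"grip":0,"tx":-4,"ty":0,"tz":0,"rx":0,"ry":0,"rz":0},
    {"grip":0,"tx":-4,"ty":0,"tz":0,"rx":0,"ry":0,"rz":0}
  ]
}}

```text
clock: 18.65
ee_pos: [0.5165, 0.0983, 0.0538]
orientation: [0.704, 0.711, 0.0, 0.0]
contact_force: [1.8, 4.2, 1.9]
width: 0.0008
gripper_force: 2.1
```

>>> {"method": "servo_tool", "body": {
  "motion": [
    {"grip":0,"tx":-2.5,"ty":0,"tz":0,"rx":0,"ry":0,"rz":0},
    {"grip":0,"tx":-2.5,"ty":0,"tz":0,"rx":0,"ry":0,"rz":0},
    {"grip":0,"tx":-2.5,"ty":0,"tz":0,"rx":0,"ry":0,"rz":0},
    {"grip":0,"tx":-2.5,"ty":0,"tz":0,"rx":0,"ry":0,"rz":0},
    {"grip":0,"tx":-2,"ty":0,"tz":0,"rx":0,"ry":0,"rz":0},
    {"grip":0,"tx":-2,"ty":0,"tz":0,"rx":0,"ry":0,"rz":0},
    {"grip":0,"tx":-1.5,"ty":0,"tz":0,"rx":0,"ry":0,"rz":0},
    {"grip":0,"tx":-1.5,"ty":0,"tz":0,"rx":0,"ry":0,"rz":0}
  ]
}}

```text
clock: 19.65
ee_pos: [0.5165, 0.0814, 0.0537]
orientation: [0.704, 0.711, 0.0, -0.0]
contact_force: [2.8, 4.2, 0.5]
width: 0.0006
gripper_force: 2.0
```

>>> {"method": "servo_tool", "body": {
  "motion": [
    {"grip":0,"tx":-1.5,"ty":0,"tz":0,"rx":0,"ry":0,"rz":0},
    {"grip":0,"tx":-1.5,"ty":0,"tz":0,"rx":0,"ry":0,"rz":0},
    {"grip":0,"tx":-1.5,"ty":0,"tz":0,"rx":0,"ry":0,"rz":0},
    {"grip":0,"tx":-1.5,"ty":0,"tz":0,"rx":0,"ry":0,"rz":0},
    {"grip":0,"tx":-1.5,"ty":0,"tz":0,"rx":0,"ry":0,"rz":0},
    {"grip":0,"tx":-1.5,"ty":0,"tz":0,"rx":0,"ry":0,"rz":0},
    {"grip":0,"tx":-1.5,"ty":0,"tz":0,"rx":0,"ry":0,"rz":0},
    {"grip":0,"tx":-1.5,"ty":0,"tz":0,"rx":0,"ry":0,"rz":0}
  ]
}}

```text
clock: 20.65
ee_pos: [0.5166, 0.0697, 0.0537]
orientation: [0.704, 0.711, 0.0, -0.0]
contact_force: [3.7, 5.1, 0.1]
width: 0.0003
gripper_force: 2.7
```

>>> {"method": "servo_tool", "body": {
  "motion": [
    {"grip":0,"tx":-1.2,"ty":0,"tz":0,"rx":0,"ry":0,"rz":0},
    {"grip":0,"tx":-1.2,"ty":0,"tz":0,"rx":0,"ry":0,"rz":0},
    {"grip":0,"tx":-1.2,"ty":0,"tz":0,"rx":0,"ry":0,"rz":0},
    {"grip":0,"tx":-1.2,"ty":0,"tz":0,"rx":0,"ry":0,"rz":0},
    {"grip":0,"tx":-1,"ty":0,"tz":0,"rx":0,"ry":0,"rz":0},
    {"grip":0,"tx":-1,"ty":0,"tz":0,"rx":0,"ry":0,"rz":0},
    {"grip":0,"tx":-1,"ty":0,"tz":0,"rx":0,"ry":0,"rz":0},
    {"grip":0,"tx":-1,"ty":0,"tz":0,"rx":0,"ry":0,"rz":0}
  ]
}}

```text
clock: 21.65
ee_pos: [0.5167, 0.0611, 0.0537]
orientation: [0.703, 0.711, 0.0, -0.0]
contact_force: [3.4, 6.6, -0.4]
width: 0.0003
gripper_force: 3.2
```

Run:
```python
from h import *
o=st();print('torque',o['torque'])
a=cam('top')['frame'][205:280,195:365];b=cam('scene')['frame'][150:300,180:340]
a=cv2.resize(np.ascontiguousarray(a),None,fx=3,fy=3,interpolation=cv2.INTER_CUBIC);b=cv2.resize(np.ascontiguousarray(b),None,fx=2.3,fy=2.3,interpolation=cv2.INTER_CUBIC)
im=np.zeros((590,560,3),np.uint8);im[:225,:510]=a;im[230:230+b.shape[0],:b.shape[1]]=b
cv2.imwrite('pics/m5.png',im[...,::-1])
```

```text
t 21.65 p [0.5167 0.0611 0.0537] q [ 7.034e-01  7.108e-01  3.000e-04 -1.000e-04] F [ 3.4  6.6 -0.4] w 0.0002904770794661755 g 3.2101498916745186
torque [ 1.34308839 -0.83825761  0.0295901 ]
```

View pics/m5.png

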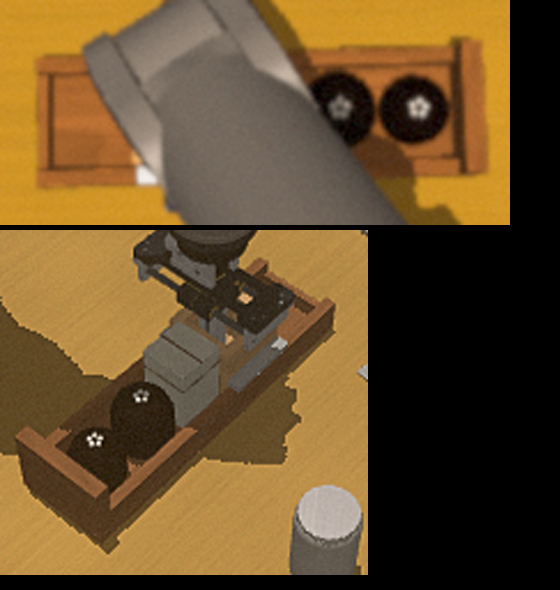

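The row is closing: the carton touches the first egg, and a gap to the second remains at about (376,108) in the crop. Smaller steps now.

>>> {"method": "servo_tool", "body": {
  "motion": [
    {"grip":0,"tx":-0.7,"ty":0,"tz":0,"rx":0,"ry":0,"rz":0},
    {"grip":0,"tx":-0.7,"ty":0,"tz":0,"rx":0,"ry":0,"rz":0},
    {"grip":0,"tx":-0.7,"ty":0,"tz":0,"rx":0,"ry":0,"rz":0},
    {"grip":0,"tx":-0.7,"ty":0,"tz":0,"rx":0,"ry":0,"rz":0},
    {"grip":0,"tx":-0.7,"ty":0,"tz":0,"rx":0,"ry":0,"rz":0}
  ]
}}

```text
clock: 22.38
ee_pos: [0.5168, 0.0576, 0.0537]
orientation: [0.703, 0.711, 0.0, -0.0]
contact_force: [2.9, 6.7, -0.6]
width: 0.0007
gripper_force: 3.2
```

>>> {"method": "servo_tool", "body": {
  "motion": [
    {"grip":0,"tx":-0.6,"ty":0,"tz":0,"rx":0,"ry":0,"rz":0},
    {"grip":0,"tx":-0.6,"ty":0,"tz":0,"rx":0,"ry":0,"rz":0},
    {"grip":0,"tx":-0.6,"ty":0,"tz":0,"rx":0,"ry":0,"rz":0}
  ]
}}

```text
clock: 22.75
ee_pos: [0.5168, 0.056, 0.0537]
orientation: [0.703, 0.711, 0.0, -0.0]
contact_force: [4.0, 8.0, -0.6]
width: 0.0005
gripper_force: 3.7
```

>>> {"method": "servo_tool", "body": {
  "motion": [
    {"grip":0,"tx":-0.5,"ty":0,"tz":0,"rx":0,"ry":0,"rz":0},
    {"grip":0,"tx":-0.5,"ty":0,"tz":0,"rx":0,"ry":0,"rz":0},
    {"grip":0,"tx":0,"ty":0,"tz":0,"rx":0,"ry":0,"rz":0}
  ]
}}

```text
clock: 23.12
ee_pos: [0.5168, 0.0549, 0.0537]
orientation: [0.703, 0.711, 0.0, -0.0]
contact_force: [4.2, 7.1, -0.2]
width: 0.0004
gripper_force: 3.5
```

>>> {"method": "servo_tool", "body": {
  "motion": [
    {"grip":0,"tx":-0.5,"ty":0,"tz":0,"rx":0,"ry":0,"rz":0},
    {"grip":0,"tx":-0.5,"ty":0,"tz":0,"rx":0,"ry":0,"rz":0}
  ]
}}

```text
clock: 23.38
ee_pos: [0.5168, 0.054, 0.0537]
orientation: [0.703, 0.711, 0.0, -0.0]
contact_force: [3.9, 6.7, -1.1]
width: 0.0002
gripper_force: 3.7
```

>>> {"method": "servo_tool", "body": {
  "motion": [
    {"grip":0,"tx":-0.5,"ty":0,"tz":0,"rx":0,"ry":0,"rz":0},
    {"grip":0,"tx":-0.5,"ty":0,"tz":0,"rx":0,"ry":0,"rz":0},
    {"grip":0,"tx":-0.5,"ty":0,"tz":0,"rx":0,"ry":0,"rz":0}
  ]
}}

```text
clock: 23.75
ee_pos: [0.5169, 0.0525, 0.0537]
orientation: [0.703, 0.711, 0.0, -0.0]
contact_force: [4.4, 7.0, -1.5]
width: 0.0002
gripper_force: 3.7
```

>>> {"method": "servo_tool", "body": {
  "motion": [
    {"grip":0,"tx":-0.5,"ty":0,"tz":0,"rx":0,"ry":0,"rz":0},
    {"grip":0,"tx":-0.5,"ty":0,"tz":0,"rx":0,"ry":0,"rz":0}
  ]
}}

```text
clock: 24.0
ee_pos: [0.5169, 0.0515, 0.0537]
orientation: [0.703, 0.711, 0.0, -0.0]
contact_force: [3.2, 7.0, -0.3]
width: 0.0003
gripper_force: 3.7
```

Run:
```python
from h import *
c=cam('top','t6.png');a=cv2.resize(c['frame'][220:268,295:365],None,fx=4,fy=4,interpolation=cv2.INTER_CUBIC)
h=cv2.cvtColor(a,cv2.COLOR_RGB2HSV)
for nm,m,z in [('flower',(h[...,1]<70)&(h[...,2]>140),.065),('egg',(h[...,2]<45),.03)]:
    cs,_=cv2.findContours(m.astype(np.uint8),cv2.RETR_EXTERNAL,cv2.CHAIN_APPROX_NONE)
    for k in cs:
        if cv2.contourArea(k)<150: continue
        P=np.array([onz(c,(p[0][0]+.5)/4+294.5,(p[0][1]+.5)/4+219.5,z)[:2] for p in k])*1000
        print(nm,P.mean(0).round(1),P.min(0).round(1),P.max(0).round(1))
```

```text
flower [ 519.6 -136.8] [ 511.2 -145.7] [ 528.5 -128.5]
flower [550.3 -29.9] [536.1 -39.8] [566.7 -23.4]
egg [ 522.5 -107.9] [ 487.9 -169.4] [555.1 -46.6]
```

>>> {"method": "servo_tool", "body": {
  "motion": [
    {"grip":0,"tx":-0.4,"ty":0,"tz":0,"rx":0,"ry":0,"rz":0},
    {"grip":0,"tx":-0.4,"ty":0,"tz":0,"rx":0,"ry":0,"rz":0}
  ]
}}

```text
clock: 24.3
ee_pos: [0.5169, 0.0507, 0.0537]
orientation: [0.703, 0.711, 0.0, -0.0]
contact_force: [4.2, 6.5, 0.1]
width: 0.0004
gripper_force: 3.7
```

>>> {"method": "servo_tool", "body": {
  "motion": [
    {"grip":0,"tx":-0.4,"ty":0,"tz":0,"rx":0,"ry":0,"rz":0},
    {"grip":0,"tx":-0.4,"ty":0,"tz":0,"rx":0,"ry":0,"rz":0}
  ]
}}

```text
clock: 24.55
ee_pos: [0.5169, 0.0503, 0.0537]
orientation: [0.703, 0.711, 0.001, -0.0]
contact_force: [4.8, 11.0, -1.0]
width: 0.0004
gripper_force: 5.3
```

>>> {"method": "servo_tool", "body": {
  "motion": [
    {"grip":0,"tx":-0.2,"ty":0,"tz":0,"rx":0,"ry":0,"rz":0},
    {"grip":0,"tx":0,"ty":0,"tz":0,"rx":0,"ry":0,"rz":0}
  ]
}}

```text
clock: 24.8
ee_pos: [0.5169, 0.0503, 0.0537]
orientation: [0.703, 0.711, 0.001, -0.0]
contact_force: [3.5, 10.3, -1.7]
width: 0.0007
gripper_force: 5.2
```

The force rose to 11 N with no further travel, so the row is tight. Backing off and lifting out.

>>> {"method": "servo_tool", "body": {
  "motion": [
    {"grip":0,"tx":1,"ty":0,"tz":0,"rx":0,"ry":0,"rz":0},
    {"grip":0,"tx":4,"ty":0,"tz":0,"rx":0,"ry":0,"rz":0},
    {"grip":0,"tx":6,"ty":0,"tz":0,"rx":0,"ry":0,"rz":0},
    {"grip":0,"tx":6,"ty":0,"tz":0,"rx":0,"ry":0,"rz":0},
    {"grip":0,"tx":0,"ty":0,"tz":-15,"rx":0,"ry":0,"rz":0},
    {"grip":0,"tx":0,"ty":0,"tz":-40,"rx":0,"ry":0,"rz":0},
    {"grip":0,"tx":0,"ty":0,"tz":-50,"rx":0,"ry":0,"rz":0},
    {"grip":0,"tx":0,"ty":0,"tz":-50,"rx":0,"ry":0,"rz":0}
  ]
}}

```text
clock: 25.8
ee_pos: [0.5162, 0.0661, 0.2112]
orientation: [0.703, 0.711, 0.0, 0.0]
contact_force: [0.5, -0.1, 0.1]
width: 0.0
gripper_force: 0.0
```

>>> {"method": "servo_tool", "body": {
  "motion": [
    {"grip":0,"tx":40,"ty":-5,"tz":0,"rx":0,"ry":0,"rz":0},
    {"grip":0,"tx":45,"ty":-5,"tz":0,"rx":0,"ry":0,"rz":0},
    {"grip":0,"tx":45,"ty":-5,"tz":0,"rx":0,"ry":0,"rz":0},
    {"grip":0,"tx":45,"ty":-5,"tz":0,"rx":0,"ry":0,"rz":0},
    {"grip":0,"tx":45,"ty":-5,"tz":0,"rx":0,"ry":0,"rz":0},
    {"grip":0,"tx":40,"ty":0,"tz":0,"rx":0,"ry":0,"rz":0},
    {"grip":0,"tx":0,"ty":0,"tz":0,"rx":0,"ry":0,"rz":0},
    {"grip":0,"tx":0,"ty":0,"tz":0,"rx":0,"ry":0,"rz":0}
  ]
}}

```text
clock: 26.8
ee_pos: [0.489, 0.3252, 0.2092]
orientation: [0.704, 0.711, -0.0, 0.0]
contact_force: [0.1, -0.2, 0.2]
width: 0.0006
gripper_force: 0.0
```

Run:
```python
from h import *
o=st()
a=cam('top')['frame'][205:280,195:365];b=cam('scene')['frame'][150:300,180:340]
a=cv2.resize(np.ascontiguousarray(a),None,fx=4,fy=4,interpolation=cv2.INTER_CUBIC);b=cv2.resize(np.ascontiguousarray(b),None,fx=1.9,fy=1.9,interpolation=cv2.INTER_CUBIC)
im=np.zeros((590,690,3),np.uint8);im[:300,:680]=a;im[302:302+b.shape[0],:b.shape[1]]=b
cv2.imwrite('pics/m7.png',im[...,::-1])
```

```text
t 26.8 p [0.489  0.3252 0.2092] q [ 7.036e-01  7.106e-01 -1.000e-04  2.000e-04] F [ 0.1 -0.2  0.2] w 0.0005668793440715039 g 0.0
```

View pics/m7.png

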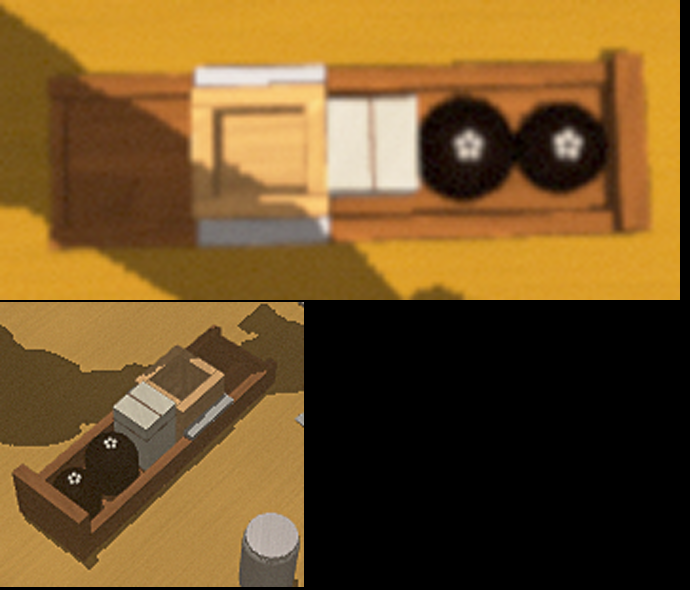

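The row reads end board, egg, egg, carton, follower, with no visible gaps and everything upright. The robot is clear, so I'm handing in.

```bash
python3 -c "
from bench import r
print(r.job_done())"
```

```text
the job is handed in; nothing more can be done
None
```

The job is handed in at about 27 s: I drew the follower back, stood the carton upright between the eggs and the follower, then closed the row by feel to about 11 N at the tool; the last picture shows no gaps and everything upright, but no verdict came back.

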